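# Scraper from the deep tool tin to the drying rest

### The arm

A 6-joint arm with a two-finger parallel gripper is mounted at the origin on the work surface. World frame = base frame: x ahead of the robot, y to its left, z up, the work surface at z = 0. Lengths are in m, angles in rad, forces in N, time in s.
With the tool pointing down it reaches from about 0.225 to 0.725 m from the base axis. Payload 3.1 kg.
Tool frame: the origin (TCP) lies midway between the tips of the shut fingers; the grasp point (between the pads) lies 19 mm behind it; z points along the fingers, y is the direction in which the jaws open and shut (so a half turn about z gives the same grasp; the last joint's range is limited). The gripper opens to 85 mm and grips with 20 to 120 N. Pads are 22 mm wide; open, the fingers measure 114 mm over their backs; the gripper's body (76 mm by 85 mm) begins 54 mm behind the grasp point. The pads swing forward as they close: fully open they stand 13 mm farther back than shut.
Start: joints at [-1.254, 0.048, 0.099, 1.622, 0, 1.443], TCP at [0.226, -0.474, 0.201] pointing down, gripper open.
Joint ranges: [-2.91, 2.91], [-0.99, 1.94], [-1.21, 1.42], [-2.12, 2.29], [-1.49, 1.47], [-3.14, 3.14]. Speed limits (rad/s): [2.79, 2.79, 3.14, 3.14, 3.14, 3.14].

### API

Orientations are given as a unit quaternion [x, y, z, w].
In Python, from bench import arm gives the robot as it stands.
- The arm moves only by the shell command python3 -m crank 'ROWS'. ROWS is JSON, a list of rows, each a list of 7 numbers: the gripper's target within -1 to 1 (fully open at 1, half-way at 0, shut at -1), then the shift along the tool's x, y, z in cm, then the turn, a rotation vector about the tool's x, y, z in rad. A call has 1 to 10 rows; each row shifts and turns the commanded pose from where the row before left it, along the tool's axes as they then stand; what a row does not reach is not made up. A row lasts 1/12 s, in which the tool goes at most 41.7 mm and 7.16 degrees, less where a joint would pass 70% of its speed; a pose out of reach is approached as far as the arm can. A call is refused whole if a number of a shift passes 4.17 or a number of a turn 0.125, either way. A call with a gripper value outside its range is refused whole. The fingers move at their own pace and stop on an object; the grip force is fixed at half the most. Time passes only in rows, so rows that do not move let the fingers close. It gives the time, the measured TCP pose, the force and the opening at its end, in the units of the state.
- arm.sense(): the state, without advancing time (a new reading comes with each control period).
- arm.get_image(name): name is "scene" or "top" or "wrist"; returns (picture, depth): 480x640x3 uint8, red, green, blue; 480x640 float32, m along the optical axis (not along the pixel's ray), 0 where there is no reading.
- arm.get_calibration(name): a dict with "K" (3x3 intrinsics, pixels), "R" (3x3) and "t" (3): a world point X has camera coordinates R X + t; the wrist camera has in their place "mount" (4x4, takes a point from camera to tool coordinates, whose origin is the TCP and whose axes are the flange's). Camera axes: x right, y down, z forward; pixel columns grow to the right and rows downward; lengths in m; the calibration is good to about 2 mm. The wrist camera is an equidistant fisheye: a pixel r from the principal point sees the ray r / f radians off the axis. A picture is of the moment at which its call begins: read the wrist's pose just before it. get_calibration takes no time and is no camera call.
- arm.sign_off(): hands the job in, once; it reports no verdict.
The state is a dict: "t": time; "joints": joint angles; "qd": joint speeds; "joint_torque": joint torques, N m; "tcp_pos": TCP position; "tool_rot": TCP orientation; "contact_force": force on the tool from outside, world axes, zero at the start; "moment": the same for the moment, N m; "gripper_width": finger opening in m.
Only numpy, scipy, OpenCV 4.12 (cv2) and the standard library are available. Lean on these libraries where they do the work, as an engineer would, in place of code of your own. Each camera call takes 0.05 s, during which the arm holds its last target. There are 200 camera calls.

### The job

Take the flat scraper with the stubby wooden handle out of the deep tilted tin and lean it on the drying rest: blade edge down on the ledge, flat back against the sloped board, upright along the slope and roughly centred. Settle it there while you still hold it, then let go; leave the sanding block in its tin and do not disturb the clay donkey, the jar, the cup or the wooden plinth.

Things in the scene. Friction and masses are not known exactly. Their poses are not given: they have to be found in the camera images.
- scraper: Loose scraper, 0.11 kg, 85 mm long: steel blade 46 wide (y) x 38 high (z) x 5 thick (x), under a wooden handle 18 wide, at x 6..26, z 38..85; a 10 wide tang fills x 0..6, so the back is flat at x=0. Origin: middle of the blade's lower edge, on the back. x out of the front, y along the edge, z to the handle. Starts in tin, frames alike (back on its lower wall) but up to 5 mm off in y.
- tin: Fixed open steel tin holding the scraper, tilted 30 deg, mouth leaning about to the robot. Inside 70 mm in x, 100 deep (z), flaring in y from 72 at the floor to 116 at the mouth; walls 3: wide-open fingers do not fit deep in it. Origin: middle of the corner of inner floor and lower wall, 22 mm above the table; x from the lower to the opposite wall, z out of the mouth. 
- mouth (a point): Centre of the mouth of tin, 35 mm from the lower wall and 100 mm from the inner floor. The tin's wooden cradle: base 140 x 132 x 12 mm, cheeks beside the tin up to 72 mm high. The two tins and the drying rest stand in any order from left to right.
- spare_tin: Second, identical tin and cradle, same frame as tin; it holds only the sanding block.
- sanding_block: Loose cork sanding block 28 (x) x 55 (y) x 50 (z) mm, standing against the lower wall at the bottom of spare_tin; origin at the middle of its lower back edge. To be left there.
- board: Plywood board of the fixed drying rest, leaning 25 deg, top roughly towards the robot, face away from it. Face 90 wide (y), 50 high (z), 8 mm thick; at its foot a square ledge 26 deep (x) with a lip 7 high, 23 from the face. Origin: middle of the corner of face and ledge, 30 mm above the table; x out of the face, z up it. Scraper well placed: its frame coincides with this.
- clay_donkey: Loose clay donkey, about 135 mm high, on a dark wooden plinth 70 (x) x 100 (y) mm; origin at the centre of the underside. Bystander.
- glue_jar: Loose jar, 64 mm wide, 90 mm high; origin at the centre of the underside. Bystander.
- water_cup: Loose white cup, 64 mm wide at the rim, 55 mm high; origin at the centre of the underside. Bystander.
- plinth_blank: Loose dark wooden square 70 x 70 x 16 mm; origin at the centre of the underside. Bystander.
Not all that is in view belongs to the job. What is shaped like the part that bears board but blue is not meant.

How it is judged:
By the outcome, as a careful person would: the job done as asked, in the order asked, and still so for the second after the job is handed in, with the robot touching nothing.
It also fails if it takes over 54 s, if anything falls off the work surface, if the arm or the gripper's body presses on something with over 40 N, if the wrist force passes 120 N, or if a joint passes its speed limit or range.

## Working session

There is one attempt and no reset: what is moved stays moved. The work goes in short steps, Python scripts to look and compute and a shell command to move; the robot and the scene stay as the last step left them, time stands still between calls to the robot, and variables do not carry over. Pictures are saved under pics/ and viewed, about 8 in all and at most 12, crops included, and the job is handed in when it is done.

```bash
mkdir -p pics; ls
python3 - <<'E'
from bench import arm
import cv2,numpy as np
print(arm.sense())
for n in("scene","top"):
    im,d=arm.get_image(n); cv2.imwrite(f"pics/{n}0.png",im[:,:,::-1]); np.savez(f"pics/{n}0.npz",im=im,d=d)
    c=arm.get_calibration(n); print(n,{k:np.round(v,4).tolist() for k,v in c.items()})
c=arm.get_calibration("wrist"); print({k:np.round(v,4).tolist() for k,v in c.items()})
E
```

```text
pics
{'t': 0.0, 'joints': array([-1.25380774e+00,  4.87429225e-02,  9.75747807e-02,  1.62197502e+00,
        3.75068272e-05,  1.44301075e+00]), 'qd': array([-1.12366885e-03,  9.50425469e-05, -1.68248199e-03,  1.63130280e-03,
        2.82261459e-04,  2.01689366e-04]), 'joint_torque': array([-3.45489743e-04, -3.38778055e+01,  3.20016825e+01,  2.02290301e-02,
       -5.39737641e-05, -7.82111442e-06]), 'tcp_pos': array([ 0.22567819, -0.47327067,  0.20010974]), 'tool_rot': array([ 9.75373070e-01,  2.20558374e-01, -9.21718454e-05, -1.16994036e-03]), 'contact_force': array([-0.65416867,  0.38926003, -0.71683864]), 'moment': array([-0.02226531, -0.00314493,  0.01210421]), 'gripper_width': 0.08531564998653415}
scene {'K': [[442.8003, 0.0, 323.5397], [0.0, 442.8003, 237.0586], [0.0, 0.0, 1.0]], 'R': [[0.6578, 0.7531, -0.0047], [0.6334, -0.5566, -0.5375], [-0.4074, 0.3506, -0.8432]], 't': [-0.3087, -0.3218, 1.237]}
top {'K': [[443.4692, 0.0, 316.4312], [0.0, 443.4692, 237.3389], [0.0, 0.0, 1.0]], 'R': [[0.0145, -0.9994, 0.0319], [-0.9981, -0.0164, -0.0589], [0.0594, -0.031, -0.9978]], 't': [-0.0765, 0.5543, 0.8523]}
{'K': [[371.6483, 0.0, 326.6608], [0.0, 371.6483, 239.4547], [0.0, 0.0, 1.0]], 'mount': [[0.001, -0.9597, -0.2811, 0.0722], [1.0, 0.0009, 0.0006, -0.0012], [-0.0003, -0.2811, 0.9597, -0.1722], [0.0, 0.0, 0.0, 1.0]]}
```

View pics/scene0.png

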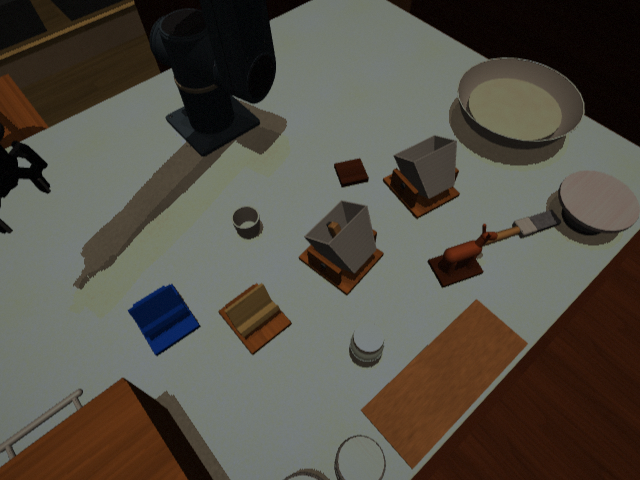

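View pics/top0.png

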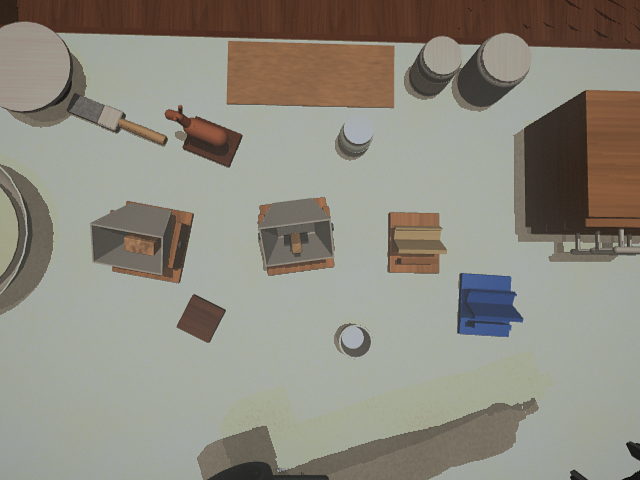

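The scraper's tin is the middle one: its wooden handle shows at (295,242) in top. The left tin at (145,240) holds the cork block. The wooden rest is at (417,242), and the blue lookalike at (488,305) is not meant. The brush at (115,120) is another distractor. I'll fit poses from depth and make an enlarged crop to confirm.

```bash
cat > h.py <<'E'
import numpy as np, cv2
from bench import arm
from scipy.optimize import least_squares
from scipy.spatial.transform import Rotation as Ro
def cloud(n,d,T=None):
    c=arm.get_calibration(n); K=c["K"]; v,u=np.nonzero(d>0); z=d[v,u]
    x=(u-K[0,2])/K[0,0]; y=(v-K[1,2])/K[1,1]
    if n=="wrist":
        r=np.hypot(x,y); s=np.tan(r)/np.maximum(r,1e-9); ok=r<1.2
        P=np.c_[x*s*z,y*s*z,z][ok]; M=c["mount"]; P=P@M[:3,:3].T+M[:3,3]
        return P@T[:3,:3].T+T[:3,3]
    return (np.c_[x*z,y*z,z]-c["t"])@c["R"]
def tool(s=None):
    s=s or arm.sense(); T=np.eye(4); T[:3,:3]=Ro.from_quat(s["tool_rot"]).as_matrix(); T[:3,3]=s["tcp_pos"]; return T
def frame(x,y,yaw,tilt,z):
    T=np.eye(4); T[:3,:3]=(Ro.from_euler("z",yaw)*Ro.from_euler("y",-tilt,degrees=True)).as_matrix(); T[:3,3]=[x,y,z]; return T
def box(q,lo,hi):
    lo,hi=np.array(lo)/1e3,np.array(hi)/1e3
    a=np.abs(q-(lo+hi)/2)-(hi-lo)/2
    return np.linalg.norm(np.maximum(a,0),axis=1)+np.minimum(a.max(1),0)
def tinsdf(q,yo):
    w=.036+.22*q[:,2]; th=np.arctan(.22)
    def wall(x0,x1):
        p=q.copy(); p[:,1]=np.maximum(np.abs(q[:,1])-w,0)  # y excess
        return box(p,[x0,-1,0],[x1,3,100])
    m=[wall(-3,0),wall(70,73)]
    for s in(1,-1):
        yy=(s*q[:,1]-w)*np.cos(th); m.append(box(np.c_[q[:,0],yy,q[:,2]],[-3,0,0],[73,3,100]))
    m.append(box(q-[0,yo,0],[6,-9,38],[26,9,85]))
    return np.min(np.abs(m),0)
def boardsdf(q):
    return np.min(np.abs([box(q,[-8,-45,0],[0,45,50]),box(q,[0,-45,-6],[26,45,0]),box(q,[23,-45,0],[26,45,7])]),0)
def fit(P,kind,g,zfree=True):
    tilt,z0=(30,.022) if kind=="tin" else (25,.030)
    def loc(p): 
        T=frame(p[0],p[1],p[2],tilt,z0+p[3]); return (P-T[:3,3])@T[:3,:3]
    p=np.r_[g,0,0]
    for rad in(.04,.02,.01):
        q=loc(p); lo,hi=(([0,-.06,.0],[.07,.06,.1]) if kind=="tin" else ([0,-.045,0],[.026,.045,.05]))
        k=np.all((q>np.array(lo)-rad)&(q<np.array(hi)+rad),1)&(P[:,2]>(.076 if kind=="tin" else .03))
        if kind=="board": k&=q[:,0]>-.004
        idx=np.nonzero(k)[0]
        def f(p):
            q=loc(p)[idx]; d=tinsdf(q,p[4]) if kind=="tin" else boardsdf(q)
            return np.r_[d,np.array([p[3]*.3,p[4]*.1])*1]
        r=least_squares(f,p,loss="soft_l1",f_scale=.002,x_scale=[.01,.01,.1,.01,.01]); p=r.x
    d=f(p)
    return p,len(idx),np.median(np.abs(d))
E
python3 - <<'E'
from h import *
D={n:np.load(f"pics/{n}0.npz") for n in("scene","top")}
cl={n:cloud(n,D[n]["d"]) for n in D}
c=arm.get_calibration("top")
for (u,v,nm,h) in[(295,262,"tin",.1),(417,245,"board",.05),(355,340,"cup",.055),(355,138,"jar",.09),(145,245,"spare",.1),(201,318,"blank",.016)]:
    z=D["top"]["d"][v,u]; P=(np.r_[(u-c["K"][0,2])/c["K"][0,0]*z,(v-c["K"][1,2])/c["K"][1,1]*z,z]-c["t"])@c["R"]; print(nm,P.round(3))
    if nm in("tin","board"):
        for src in(["top"],["scene"],["top","scene"]):
            A=np.vstack([cl[s] for s in src])
            for y0 in (0,):
                p,n,m=fit(A,nm,np.r_[P[:2],y0]); print(src,p.round(4),n,round(m*1e3,2))
im=D["top"]["im"][185:290,220:460]; cv2.imwrite("pics/crop1.png",cv2.resize(im[:,:,::-1],None,fx=3.3,fy=3.3,interpolation=cv2.INTER_CUBIC))
E
```

```text
tin [ 0.506 -0.028  0.109]
['top'] [ 0.5526 -0.0293  0.1478  0.0108  0.0033] 2726 0.45
['scene'] [ 0.5586 -0.0261  0.15    0.0011  0.0025] 2748 0.65
['top', 'scene'] [ 0.5584 -0.0286  0.1484  0.0009  0.0045] 5474 0.52
board [ 0.542 -0.257  0.056]
['top'] [ 0.5516 -0.2622 -0.0058  0.0059  0.    ] 1187 0.6
['scene'] [ 0.5514 -0.2598 -0.0064  0.0051  0.    ] 1397 0.8
['top', 'scene'] [ 0.5514 -0.2612 -0.0061  0.0056  0.    ] 2573 0.76
cup [ 0.355 -0.147  0.005]
jar [ 0.734 -0.133  0.091]
spare [0.533 0.243 0.077]
blank [0.396 0.152 0.016]
```

View pics/crop1.png

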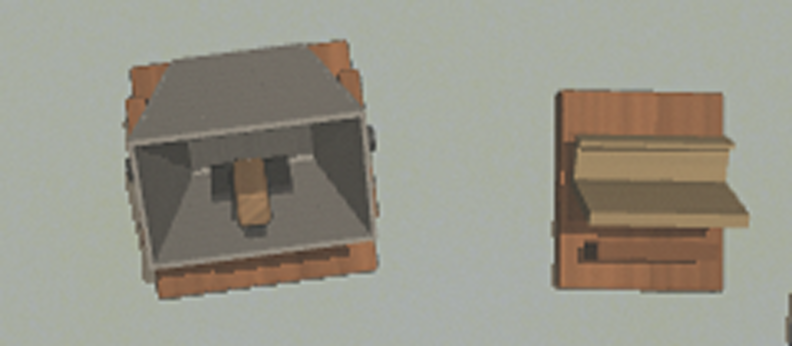

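Crop: the wooden handle stands in the middle tin at (252,190), with the steel blade dark below it. The plywood rest's ledge is at (655,160) and its face at (665,205). The fitted board height is 5 mm off, so I'll check its profile.

Run:
```python
from h import *
D={n:np.load(f"pics/{n}0.npz") for n in("scene","top")}
T=frame(.5514,-.2612,-.006,25,.03)
for n in D:
    P=cloud(n,D[n]["d"]); q=((P-T[:3,3])@T[:3,:3])*1e3
    k=(abs(q[:,1])<38)&(q[:,0]>-25)&(q[:,0]<50)&(q[:,2]>-25)&(q[:,2]<70); q=q[k]
    H,_,_=np.histogram2d(q[:,2],q[:,0],[np.arange(-24,66,3),np.arange(-24,48,3)])
    print(n); print("      "+" ".join(f"{x:3d}" for x in range(-24,45,3)))
    for i in range(len(H))[::-1]: print(f"{-24+3*i:4d}: "+" ".join(f"{int(v):3d}" if v else "  ." for v in H[i]))
```

```text
scene
      -24 -21 -18 -15 -12  -9  -6  -3   0   3   6   9  12  15  18  21  24  27  30  33  36  39  42
  60:   .   .   .   .   .   .   .   .   .   .   .   .   .   .   .   .   .   .   .   .   .   .   .
  57:   .   .   .   .   .   .   .   .   .   .   .   .   .   .   .   .   .   .   .   .   .   .   .
  54:   .   .   .   .   .   .   .   .   .   .   .   .   .   .   .   .   .   .   .   .   .   .   .
  51:   .   .   .   .   .   .   .   .   .   .   .   .   .   .   .   .   .   .   .   .   .   .   .
  48:   .   .   .   .   .   5  24  39  39  12   .   .   .   .   .   .   .   .   .   .   .   .   .
  45:   .   .   .   .   .   .   3   4  28  12   .   .   .   .   .   .   .   .   .   .   .   .   .
  42:   .   .   .   .   .   .   .   5  33  10   .   .   .   .   .   .   .   .   .   .   .   .   .
  39:   .   .   .   .   .   .   .   1  35   9   .   .   .   .   .   .   .   .   .   .   .   .   .
  36:   1   .   .   .   .   .   .   2  30  12   .   .   .   .   .   .   .   .   .   .   .   .   .
  33:   3   .   .   .   .   .   .   .  34  16   .   .   .   .   .   .   .   .   .   .   .   .   .
  30:   .   .   
[... 4089 characters left out ...]
 .   .   .   .
  -6:   .   .   .   .   .   .   .   .   .   2   2   3   2   2   5   .   .  22   .   .   .   .   .
  -9:   3   .   .   .   .   .   .   .   .   .   .   .   .   .   .   .   .   7   .   .   .   .   .
 -12:   1   1   .   .   .   .   .   .   .   .   .   .   .   .   .   .   .   .   .   .   .   .   .
 -15:   .   1   .   .   .   .   .   .   .   .   .   .   .   .   .   .   .   .   .   .   .   .   .
 -18:   .   .   .   .   .   .   .   .   .   .   .   .   .   .   .   .   .   .   .   .   .   .   .
 -21:   .   .   .   .   .   .   .   .   .   .   .   .   .   .   .   .   .   .   .   .   .   .   .
 -24:   .   .   .   .   .   .   .   .   .   .   .   .   .   .   .   .   .   .   .   .   .   .   .
```

```bash
sed -i 's/-45,-6\],\[26,45,0\]/-45,-10],[26,45,0]/; s/p\[3\]\*.3,p\[4\]\*.1/p[3]*30,p[4]*.1/' h.py
python3 - <<'E'
from h import *
D={n:np.load(f"pics/{n}0.npz") for n in("scene","top")}
for src in(["top"],["scene"],["top","scene"]):
    A=np.vstack([cloud(s,D[s]["d"]) for s in src])
    for nm,g in(("tin",[.556,-.028,.148]),("board",[.5534,-.261,0])):
        p,n,m=fit(A,nm,np.array(g)); print(src,nm,p.round(4),n,round(m*1e3,2))
E
```

```text
['top'] tin [ 0.5583 -0.0285  0.1479  0.0008  0.0018] 2726 0.38
['top'] board [ 0.5541 -0.2621 -0.0026  0.0008  0.    ] 1196 0.51
['scene'] tin [ 0.5587 -0.026   0.1515  0.0007  0.0025] 2748 0.64
['scene'] board [ 5.538e-01 -2.600e-01 -6.400e-03  1.000e-04  0.000e+00] 1421 0.75
['top', 'scene'] tin [ 0.5585 -0.0286  0.1483  0.0008  0.0045] 5474 0.52
['top', 'scene'] board [ 0.5538 -0.2613 -0.0055  0.0006  0.    ] 2618 0.68
```

```bash
cat >> h.py <<'E'
TIN=frame(.5585,-.0275,.149,30,.0226); BRD=frame(.554,-.261,-.004,25,.0304)
FLIP=np.diag([1,-1,-1.])
def pose(F,mm,extra=np.eye(3)):
    T=np.eye(4); T[:3,:3]=F[:3,:3]@FLIP@extra; T[:3,3]=F[:3,:3]@(np.array(mm)/1e3)+F[:3,3]; return T
def rows(T1,N,T0=None):
    T0=tool() if T0 is None else T0; R0=T0[:3,:3]
    rv=Ro.from_matrix(R0.T@T1[:3,:3]).as_rotvec(); w=rv/N
    S=sum(Ro.from_rotvec(w*k).as_matrix() for k in range(N))
    v=np.linalg.solve(S,R0.T@(T1[:3,3]-T0[:3,3]))*100
    print("N",N,"shift/row cm",v.round(3),"turn/row",w.round(4),"| total dist mm",(1e3*np.linalg.norm(T1[:3,3]-T0[:3,3])).round(1),"rot",np.linalg.norm(rv).round(3))
E
python3 - <<'E'
from h import *
print(pose(TIN,[16,2,190])[:3,3],tool()[:3,3]); rows(pose(TIN,[16,2,190]),20)
E
```

```text
[ 0.47795858 -0.03756787  0.19514483] [ 0.22568303 -0.47333767  0.2002412 ]
N 20 shift/row cm [ 1.825 -1.707  0.469] turn/row [-0.004   0.026   0.0144] | total dist mm 503.6 rot 0.6
```

```bash
R='[1,1.83,-1.71,0.45,-0.004,0.026,0.0144]'; python3 -m crank "[[1,1.83,-1.71,0.45,-0.004,0.026,0.0144],[1,1.83,-1.71,0.45,-0.004,0.026,0.0144],[1,1.83,-1.71,0.45,-0.004,0.026,0.0144],[1,1.83,-1.71,0.45,-0.004,0.026,0.0144],[1,1.83,-1.71,0.45,-0.004,0.026,0.0144],[1,1.83,-1.71,0.45,-0.004,0.026,0.0144],[1,1.83,-1.71,0.45,-0.004,0.026,0.0144],[1,1.83,-1.71,0.45,-0.004,0.026,0.0144],[1,1.83,-1.71,0.45,-0.004,0.026,0.0144],[1,1.83,-1.71,0.45,-0.004,0.026,0.0144]]"
python3 -m crank "[[1,1.83,-1.71,0.45,-0.004,0.026,0.0144],[1,1.83,-1.71,0.45,-0.004,0.026,0.0144],[1,1.83,-1.71,0.45,-0.004,0.026,0.0144],[1,1.83,-1.71,0.45,-0.004,0.026,0.0144],[1,1.83,-1.71,0.45,-0.004,0.026,0.0144],[0.5,1.83,-1.71,0.45,-0.004,0.026,0.0144],[0,1.83,-1.71,0.45,-0.004,0.026,0.0144],[-0.06,1.83,-1.71,0.45,-0.004,0.026,0.0144],[-0.06,1.83,-1.71,0.45,-0.004,0.026,0.0144],[-0.06,1.83,-1.71,0.45,-0.004,0.026,0.0144]]"
python3 -m crank "[[-0.06,0,0,0,0,0,0],[-0.06,0,0,0,0,0,0]]"
python3 - <<'E'
from h import *
T=tool(); im,d=arm.get_image("wrist"); np.savez("pics/w1.npz",im=im,d=d,T=T); cv2.imwrite("pics/w1.png",im[:,:,::-1])
print(arm.sense()["joints"].round(2),arm.sense()["gripper_width"])
q=(np.linalg.inv(TIN)@T); print((q[:3,3]*1e3).round(1), Ro.from_matrix((FLIP.T@q[:3,:3])).as_rotvec().round(3))
P=cloud("wrist",d,T); print(fit(P,"tin",np.array([.5585,-.0275,.149])))
q=(P-TIN[:3,3])@TIN[:3,:3]*1e3
k=(abs(q[:,1])<20)&(q[:,0]>1)&(q[:,0]<40)&(q[:,2]>80)&(q[:,2]<92); print(k.sum(),q[k].min(0),q[k].max(0),np.percentile(q[k],[5,50,95],axis=0).round(1))
rows(pose(TIN,[16,2,120]),4)
E
```

```text
t: 0.93
tcp_pos: [0.336, -0.2451, 0.1752]
tool_rot: [0.98, 0.147, 0.131, -0.01]
contact_force: [-0.7, 0.2, 0.3]
gripper_width: 0.0854
t: 1.77
tcp_pos: [0.4779, -0.0361, 0.1988]
tool_rot: [0.963, 0.072, 0.259, -0.018]
contact_force: [0.3, 0.0, -0.4]
gripper_width: 0.0401
t: 1.93
tcp_pos: [0.4774, -0.0361, 0.1987]
tool_rot: [0.963, 0.074, 0.258, -0.018]
contact_force: [-0.6, -0.7, -0.6]
gripper_width: 0.0398
[-0.42 -0.68 -0.58  1.22  0.27  2.64] 0.040031875671497755
[ 17.4   3.5 193.3] [-0.001 -0.001 -0.004]
(array([ 5.58952274e-01, -2.48909403e-02,  1.47108457e-01, -1.64266392e-04,
        2.11204879e-03]), 9625, np.float64(0.0002772119173172771))
629 [ 1.01548466 -3.45658387 80.13013905] [26.61975163 13.22944177 85.95072161] [[ 2.9 -2.5 81.5]
 [15.6  5.3 83.4]
 [25.7 12.4 84.7]]
N 4 shift/row cm [-0.028  0.014  1.833] turn/row [0.0004 0.0003 0.0007] | total dist mm 73.3 rot 0.003
```

View pics/w1.png

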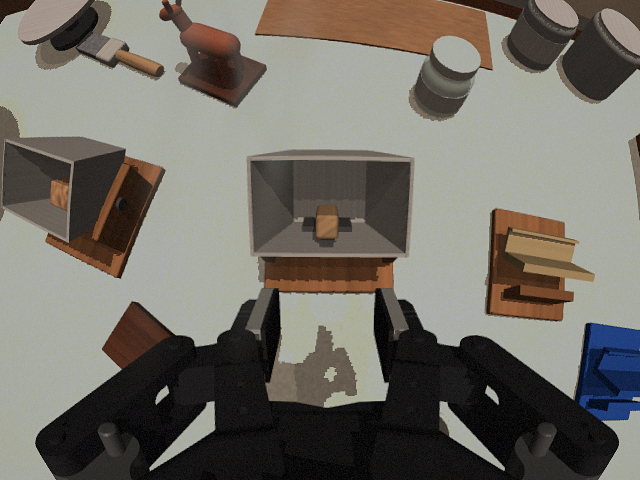

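The wrist view shows the handle at (327,222), inside the tin and centred between the fingers. It sits about 5 mm towards +y in the tin, as the top view suggested. I'll descend along the tin axis.

```bash
python3 -m crank "[[-0.06,-0.03,-0.02,2,0,0,0],[-0.06,-0.03,-0.02,2,0,0,0],[-0.06,-0.03,-0.02,2,0,0,0],[-0.06,-0.03,-0.02,2,0,0,0],[-0.06,0,0,1.5,0,0,0],[-0.06,0,0,1.5,0,0,0],[-0.06,0,0,1.2,0,0,0.003],[-0.06,0,0,1,0,0,0],[-0.06,0,0,1,0,0,0],[-0.06,0,0,0,0,0,0]]"
python3 - <<'E'
from h import *
T=tool(); im,d=arm.get_image("wrist"); np.savez("pics/w2.npz",im=im,d=d,T=T); cv2.imwrite("pics/w2.png",im[100:400,150:500,::-1])
q=(np.linalg.inv(TIN)@T); print((q[:3,3]*1e3).round(1), Ro.from_matrix((FLIP.T@q[:3,:3])).as_rotvec().round(3),arm.sense()["contact_force"])
rows(pose(TIN,[16,5,46]),1)
E
```

```text
t: 2.82
tcp_pos: [0.5452, -0.0275, 0.0723]
tool_rot: [0.964, 0.07, 0.256, -0.019]
contact_force: [-1.1, 0.4, -0.6]
gripper_width: 0.0399
[13.5  2.  49.6] [-0.002 -0.005  0.004] [-0.45049941 -0.10398822 -0.38526856]
N 1 shift/row cm [ 0.165 -0.305  0.448] turn/row [ 0.0018  0.0037 -0.0038] | total dist mm 5.7 rot 0.006
```

View pics/w2.png

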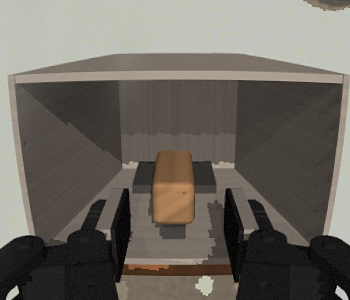

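The handle at (173,187) in the crop is between the pads, about 2-3 mm left of their middle. I'll correct that, then close.

```bash
python3 -m crank "[[-0.06,0.2,-0.28,0.35,0,0.003,-0.003],[-0.06,0,0,0,0,0,0],[-0.5,0,0,0,0,0,0],[-1,0,0,0,0,0,0],[-1,0,0,0,0,0,0],[-1,0,0,0,0,0,0],[-1,0,0,0,0,0,0],[-1,0,0,0,0,0,0],[-1,0,0,0,0,0,0]]"
python3 - <<'E'
from h import *
T=tool(); q=(np.linalg.inv(TIN)@T); print((q[:3,3]*1e3).round(1), Ro.from_matrix((FLIP.T@q[:3,:3])).as_rotvec().round(3),arm.sense()["contact_force"],arm.sense()["gripper_width"])
rows(pose(TIN,[q[0,3]*1e3+4,q[1,3]*1e3,180]),8)
E
```

```text
t: 3.62
tcp_pos: [0.5507, -0.0235, 0.0749]
tool_rot: [0.963, 0.072, 0.261, -0.018]
contact_force: [-1.3, -0.4, 3.9]
gripper_width: 0.0153
[20.   5.1 48.8] [-0.003  0.005 -0.002] [-1.3289022  -0.35933628  3.93732067] 0.015319955362478934
N 8 shift/row cm [ 0.055  0.003 -1.639] turn/row [ 0.0004 -0.0006  0.0002] | total dist mm 131.2 rot 0.006
```

```bash
python3 -m crank "[[-1,0.03,0,-0.5,0,0,0],[-1,0.05,0,-1,0,0,0],[-1,0.05,0,-1.5,0,0,0],[-1,0.05,0,-1.7,0,0,0],[-1,0.05,0,-1.7,0,0,0],[-1,0.05,0,-1.7,0,0,0],[-1,0.05,0,-1.7,0,0,0],[-1,0,0,-1.7,0,0,0],[-1,0,0,-1.7,0,0,0],[-1,0,0,-1,0,0,0]]"
python3 -m crank "[[-1,0,0,-1,0,0,0],[-1,0,0,0,0,0,0]]"
python3 - <<'E'
from h import *
T=tool(); im,d=arm.get_image("wrist"); np.savez("pics/w3.npz",im=im,d=d,T=T); cv2.imwrite("pics/w3.png",im[100:400,150:500,::-1])
q=(np.linalg.inv(TIN)@T); print((q[:3,3]*1e3).round(1),arm.sense()["contact_force"],arm.sense()["gripper_width"])
im,d=arm.get_image("scene"); np.savez("pics/s3.npz",im=im,d=d); cv2.imwrite("pics/s3.png",cv2.resize(im[130:330,200:460,::-1],None,fx=3,fy=3))
P=cloud("wrist",np.load("pics/w1.npz")["d"],np.load("pics/w1.npz")["T"]); print(fit(P,"board",np.array([.554,-.261,-.004])))
P=cloud("wrist",np.load("pics/w3.npz")["d"],np.load("pics/w3.npz")["T"]); print(fit(P,"board",np.array([.554,-.261,-.004])))
E
```

```text
t: 4.45
tcp_pos: [0.4813, -0.0329, 0.199]
tool_rot: [0.963, 0.072, 0.26, -0.018]
contact_force: [0.3, -1.4, -1.8]
gripper_width: 0.0154
t: 4.62
tcp_pos: [0.4773, -0.0341, 0.2086]
tool_rot: [0.963, 0.072, 0.261, -0.018]
contact_force: [0.6, -0.3, -1.1]
gripper_width: 0.0154
[ 22.6   5.5 201.7] [ 0.74668875  0.01505173 -0.61814191] 0.015337453132127777
(array([ 5.54878520e-01, -2.58345772e-01, -4.44446967e-03, -2.46046590e-04,
        0.00000000e+00]), 2514, np.float64(0.0003669430487722148))
(array([ 5.54868225e-01, -2.58429911e-01, -2.01772562e-03, -1.92140908e-04,
        0.00000000e+00]), 2411, np.float64(0.000394245023638491))
```

View pics/s3.png

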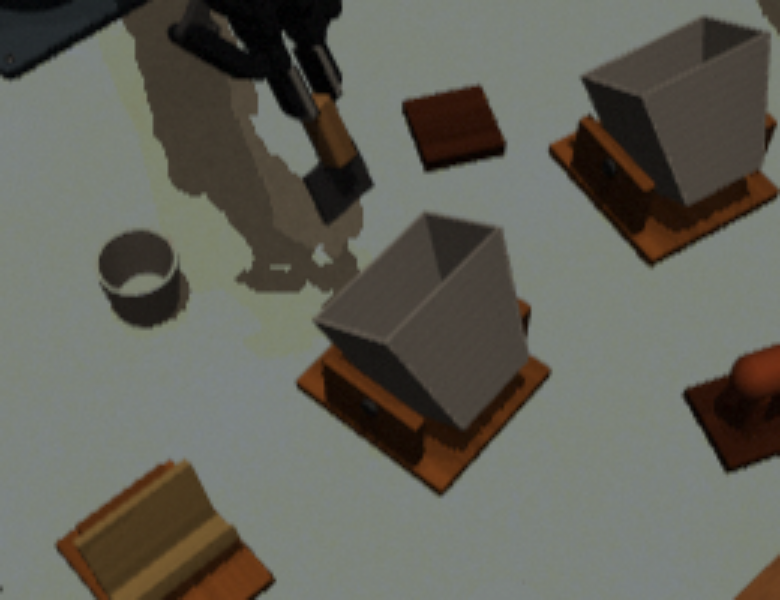

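View pics/w3.png

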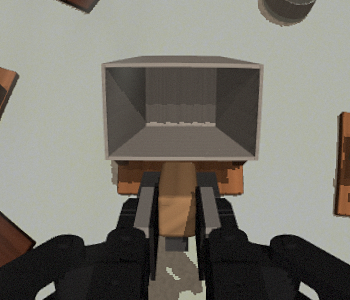

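The scraper is held clear of the tin: in the scene crop the handle is at (335,130) and the blade at (340,185). I'll fit its pose in the hand.

```bash
cat >> h.py <<'E'
def scsdf(q): return np.min(np.abs([box(q,[0,-23,0],[5,23,38]),box(q,[6,-9,38],[26,9,85]),box(q,[0,-5,38],[6,5,85])]),0)
def fitscr(Pw,T,S0,dof=6,zmin=.002):
    """scraper pose in tool frame"""
    P=(Pw-T[:3,3])@T[:3,:3]
    def S(p):
        M=np.eye(4); M[:3,:3]=S0[:3,:3]@Ro.from_rotvec(p[3:]).as_matrix(); M[:3,3]=S0[:3,3]+p[:3]; return M
    p=np.zeros(6)
    for rad in(.02,.012,.007,.005):
        M=S(p); q=(P-M[:3,3])@M[:3,:3]
        k=(scsdf(q)<rad)&~((np.abs(P[:,1])>.0075)&(P[:,2]<zmin))&(P[:,2]>-.012)
        Q=P[k]
        def f(p):
            M=S(p); return np.r_[scsdf((Q-M[:3,3])@M[:3,:3]),p[:3]*.02,p[3:]*.001]
        p=least_squares(f,p,loss="soft_l1",f_scale=.0015,x_scale=[.01]*3+[.1]*3).x
    return S(p),len(Q),np.median(f(p)[:len(Q)])
def show(S):
    R=FLIP.T@S[:3,:3]; return (S[:3,3]*1e3).round(1),np.degrees(Ro.from_matrix(R).as_rotvec()).round(1)
E
python3 - <<'E'
from h import *
T=np.load("pics/w3.npz")["T"]; S0=np.eye(4); S0[:3,:3]=FLIP; S0[:3,3]=[-.020,0,.0488]
W=cloud("wrist",np.load("pics/w3.npz")["d"],T); C=cloud("scene",np.load("pics/s3.npz")["d"])
for nm,P in(("w",W),("s",C),("both",np.vstack([W,C]))):
  for dx in (0,.01):
    S1=S0.copy(); S1[2,3]+=dx
    S,n,m=fitscr(P,T,S1); print(nm,dx,*show(S),n,m*1e3)
E
```

```text
w 0 [-19.7   0.3  50. ] [-1.8  0.3 -0.1] 1136 0.21240157609324958
w 0.01 [-19.7   0.3  50. ] [-1.8  0.3 -0.1] 1136 0.2124004658236563
s 0 [-20.5   1.2  48.6] [-1.1 -0.1 -0.2] 410 0.6786968333526743
s 0.01 [-20.5   1.6  49.2] [-1.8 -0.1 -0.3] 410 0.6873715545214283
both 0 [-19.8   0.6  49.2] [-0.8  0.3 -0.1] 1546 0.3227048205398449
both 0.01 [-19.8   0.9  49.6] [-1.5  0.3 -0.1] 1546 0.3260459343458243
```

```bash
cat >> h.py <<'E'
S_=np.eye(4); S_[:3,:3]=FLIP@Ro.from_rotvec([np.radians(-1.3),0,0]).as_matrix(); S_[:3,3]=[-.0198,.0006,.0494]
def put(B,mm):
    D=np.eye(4); D[:3,3]=np.array(mm)/1e3; return B@D@np.linalg.inv(S_)
def where(B,T=None): 
    M=np.linalg.inv(B)@(tool() if T is None else T)@S_; return (M[:3,3]*1e3).round(1),np.degrees(Ro.from_matrix(M[:3,:3]).as_rotvec()).round(2)
BRD=frame(.5545,-.2595,-.003,25,.0302)
E
python3 - <<'E'
from h import *
T=put(BRD,[14,0,80]); print(T[:3,3]); rows(T,10)
E
```

```text
[ 0.53044457 -0.25994874  0.16176154]
N 10 shift/row cm [0.102 2.305 0.534] turn/row [-0.0046 -0.0089  0.0137] | total dist mm 236.5 rot 0.169
```

```bash
python3 -m crank "[[-1,0.1,2.3,0,-0.0046,-0.009,0.0137],[-1,0.1,2.3,0,-0.0046,-0.009,0.0137],[-1,0.1,2.3,0.2,-0.0046,-0.009,0.0137],[-1,0.1,2.3,0.5,-0.0046,-0.009,0.0137],[-1,0.1,2.3,0.7,-0.0046,-0.009,0.0137],[-1,0.1,2.3,0.7,-0.0046,-0.009,0.0137],[-1,0.1,2.3,0.7,-0.0046,-0.009,0.0137],[-1,0.1,2.3,0.7,-0.0046,-0.009,0.0137],[-1,0.1,2.3,0.7,-0.0046,-0.009,0.0137],[-1,0.1,2.3,0.7,-0.0046,-0.009,0.0137]]"
python3 -m crank "[[-1,0,0,0,0,0,0],[-1,0,0,0,0,0,0],[-1,0,0,0,0,0,0]]"
python3 - <<'E'
from h import *
print(where(BRD))
T=tool(); im,d=arm.get_image("wrist"); np.savez("pics/w4.npz",im=im,d=d,T=T); cv2.imwrite("pics/w4.png",im[60:420,110:540,::-1])
W=cloud("wrist",d,T); print(*show(fitscr(W,T,S_)[0]))
q=(W-BRD[:3,3])@BRD[:3,:3]; m=(T[:3,:3].T@(W-T[:3,3]).T).T[:,2]>.056; 
print(fit(W[m],"board",np.array([.5545,-.2595,-.003])))
E
```

```text
t: 5.55
tcp_pos: [0.5276, -0.2605, 0.1632]
tool_rot: [0.977, 0.001, 0.215, -0.012]
contact_force: [0.9, -0.5, -0.9]
gripper_width: 0.0152
t: 5.8
tcp_pos: [0.5273, -0.2591, 0.1642]
tool_rot: [0.977, 0.001, 0.215, -0.012]
contact_force: [0.4, 0.2, -0.7]
gripper_width: 0.0157
(array([12.1,  1. , 83.6]), array([ 0.12,  0.15, -0.03]))
[-19.8   0.4  50. ] [-1.9  0.3 -0.1]
(array([ 5.54606393e-01, -2.58837521e-01, -2.22282115e-03, -3.70198083e-04,
        0.00000000e+00]), 4995, np.float64(0.00033387695195380863))
```

View pics/w4.png

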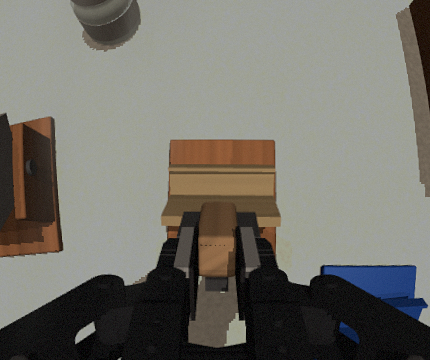

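The board at (220,190) in the crop is centred under the scraper, and the refit agrees within 1 mm. I'll descend.

```bash
python3 -m crank "[[-1,-0.02,0,1.5,0,0,0],[-1,-0.02,0.02,1.5,0,0,0],[-1,-0.02,0.02,1.5,0,0,0],[-1,-0.02,0.02,1.2,0,0,0],[-1,-0.02,0.02,0.9,0,0,0],[-1,-0.02,0,0.5,0,0,0],[-1,0,0,0.4,0,0,0],[-1,0,0,0,0,0,0],[-1,0,0,0,0,0,0]]"
python3 - <<'E'
from h import *
BRD=frame(.5546,-.259,-.003,25,.0300)
print(where(BRD))
T=tool(); im,d=arm.get_image("wrist"); np.savez("pics/w5.npz",im=im,d=d,T=T)
W=cloud("wrist",d,T); print(*show(fitscr(W,T,S_)[0]))
im,d=arm.get_image("scene"); np.savez("pics/s5.npz",im=im,d=d); C=cloud("scene",d)
M=np.linalg.inv(BRD)@T@fitscr(np.vstack([W,C]),T,S_)[0]; print((M[:3,3]*1e3).round(1),np.degrees(Ro.from_matrix(M[:3,:3]).as_rotvec()).round(2))
E
```

```text
t: 6.6
tcp_pos: [0.5586, -0.2593, 0.098]
tool_rot: [0.976, 0.001, 0.216, -0.01]
contact_force: [-0.4, 0.7, -1.5]
gripper_width: 0.0156
(array([12.5,  0.2, 10.5]), array([-0.04,  0.  ,  0.04]))
[-12.   3.  65.] [-3.7 -6.4 -0.1]
[20.3 -1.5 -4.8] [-1.81 -6.45 -0.14]
```

```bash
python3 -m crank "[[-1,-0.4,0,0.2,0,0,0],[-1,-0.3,0,0.2,0,0,0],[-1,-0.2,0,0.2,0,0,0],[-1,-0.1,0,0.1,0,0,0],[-1,0,0,0,0,0,0],[-1,0,0,0,0,0,0]]"
python3 -c "
from h import *
BRD=frame(.5546,-.259,-.003,25,.03);print(where(BRD))
f=arm.sense()['contact_force'];print('board axes F',BRD[:3,:3].T@f)"
```

```text
t: 7.2
tcp_pos: [0.5521, -0.2591, 0.0865]
tool_rot: [0.976, 0.001, 0.216, -0.011]
contact_force: [-0.0, 0.7, -1.1]
gripper_width: 0.0154
(array([1.8, 0.4, 2.9]), array([-0.01,  0.05, -0.01]))
board axes F [-0.46842141  0.70345558 -0.99873504]
```

Now gentle contact: down onto the ledge first, then against the board.

```bash
python3 -m crank "[[-1,0,0,0.1,0,0,0],[-1,0,0,0.1,0,0,0],[-1,0,0,0.1,0,0,0],[-1,0,0,0,0,0,0],[-1,0,0,0,0,0,0]]"
cat > st.py <<'E'
from h import *
BRD=frame(.5546,-.259,-.003,25,.03);print(where(BRD))
f=arm.sense()['contact_force'];print('board axes F',(BRD[:3,:3].T@f).round(1), 'M',arm.sense()['moment'].round(2))
E
python3 st.py
python3 -m crank "[[-1,-0.1,0,0,0,0,0],[-1,-0.1,0,0,0,0,0],[-1,0,0,0,0,0,0],[-1,0,0,0,0,0,0]]"
python3 st.py
```

```text
t: 7.62
tcp_pos: [0.5537, -0.2591, 0.0842]
tool_rot: [0.976, 0.001, 0.216, -0.01]
contact_force: [0.3, 0.0, -0.7]
gripper_width: 0.0152
(array([2.3, 0.4, 0.1]), array([-0.03,  0.02,  0.02]))
board axes F [-0.1  0.  -0.7] M [ 0.02  0.54 -0.01]
t: 7.95
tcp_pos: [0.5516, -0.259, 0.0832]
tool_rot: [0.976, 0.001, 0.216, -0.011]
contact_force: [0.4, 0.2, -0.3]
gripper_width: 0.0153
(array([-0. ,  0.4,  0.1]), array([-0.03,  0.04,  0.01]))
board axes F [ 0.2  0.3 -0.4] M [-0.01  0.5   0.03]
```

```bash
python3 -m crank "[[-1,0,0,0.05,0,0,0],[-1,0,0,0.05,0,0,0],[-1,0,0,0,0,0,0]]"; python3 st.py
python3 -m crank "[[-1,-0.05,0,0,0,0,0],[-1,-0.05,0,0,0,0,0],[-1,0,0,0,0,0,0]]"; python3 st.py
```

```text
t: 8.2
tcp_pos: [0.5527, -0.2592, 0.0834]
tool_rot: [0.976, 0.001, 0.217, -0.01]
contact_force: [-1.7, 0.0, 3.0]
gripper_width: 0.0153
(array([ 1. ,  0.3, -0.2]), array([-0.04, -0.04,  0.03]))
board axes F [-0.3  0.   3.5] M [0.25 0.58 0.09]
t: 8.45
tcp_pos: [0.552, -0.2592, 0.0833]
tool_rot: [0.976, 0.001, 0.217, -0.01]
contact_force: [-2.2, 1.7, 5.8]
gripper_width: 0.0154
(array([ 0.4,  0.2, -0. ]), array([-0.05, -0.09,  0.05]))
board axes F [0.5 1.7 6.2] M [0.33 0.37 0.17]
```

```bash
python3 -m crank "[[-1,-0.05,0,0.02,0,0,0],[-1,-0.05,0,0.02,0,0,0],[-1,0,0,0,0,0,0]]"; python3 st.py
python3 -m crank "[[-1,-0.06,0,0.02,0,0,0],[-1,-0.06,0,0.02,0,0,0],[-1,0,0,0,0,0,0]]"; python3 st.py
```

```text
t: 8.7
tcp_pos: [0.5517, -0.2593, 0.0832]
tool_rot: [0.976, 0.001, 0.218, -0.01]
contact_force: [-2.9, 1.9, 6.0]
gripper_width: 0.0154
(array([ 0.2,  0.2, -0. ]), array([-0.05, -0.16,  0.07]))
board axes F [-0.1  1.9  6.7] M [0.44 0.33 0.23]
t: 8.95
tcp_pos: [0.5513, -0.2593, 0.0831]
tool_rot: [0.976, 0.002, 0.218, -0.01]
contact_force: [-1.5, 2.4, 7.0]
gripper_width: 0.0154
(array([-0.1,  0.1,  0. ]), array([-0.06, -0.24,  0.09]))
board axes F [1.6 2.4 7. ] M [0.49 0.18 0.21]
```

```bash
python3 -m crank "[[-1,-0.05,0,0,0.006,0,0],[-1,-0.05,0,0,0.006,0,0],[-1,0,0,0,0,0,0],[-1,0,0,0,0,0,0]]"; python3 st.py
python3 - <<'E'
from h import *
im,d=arm.get_image("scene"); np.savez("pics/s6.npz",im=im,d=d); w,_=arm.get_image("wrist")
a=cv2.resize(im[270:370,200:310,::-1],(440,400),interpolation=cv2.INTER_CUBIC); b=cv2.resize(w[140:400,200:460,::-1],(360,400)); 
cv2.imwrite("pics/c6.png",np.hstack([a,b]))
E
```

```text
t: 9.28
tcp_pos: [0.551, -0.2596, 0.0831]
tool_rot: [0.976, 0.003, 0.219, -0.016]
contact_force: [-0.9, 2.1, 8.0]
gripper_width: 0.0151
(array([-0.3,  0.4,  0.2]), array([ 0.6 , -0.31,  0.11]))
board axes F [2.6 2.1 7.6] M [ 0.41 -0.02  0.23]
```

View pics/c6.png

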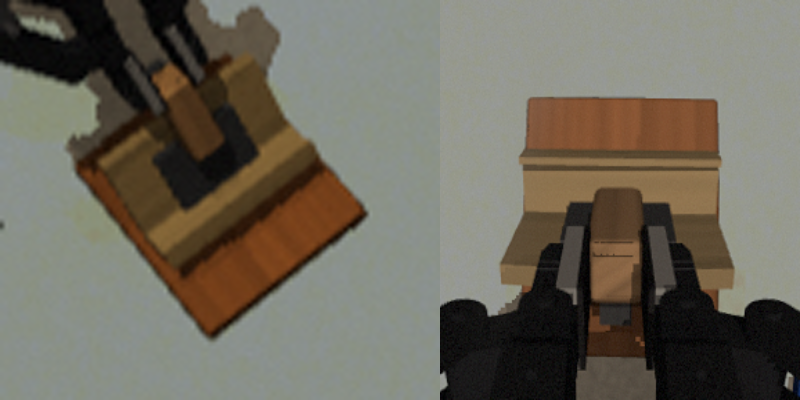

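The blade's edge is on the ledge and its back on the face (left half, around (205,165)), and it is centred in the right half. One more gentle seat, then I'll release.

```bash
python3 -m crank "[[-1,-0.06,0,0.02,0.006,0,0],[-1,-0.06,0,0.02,0,0,0],[-1,0,0,0,0,0,0],[-1,0,0,0,0,0,0],[-1,0,0,0,0,0,0],[-1,0,0,0,0,0,0]]"; python3 st.py
python3 -m crank "[[-0.6,0,0,0,0,0,0],[-0.5,0,0,0,0,0,0],[-0.4,0,0,0,0,0,0],[-0.2,0,0,0,0,0,0],[0,0,0,0,0,0,0],[0,0,0,0,0,0,0],[0,0,0,0,0,0,0],[0,0,0,0,0,0,0]]"; python3 st.py
python3 - <<'E'
from h import *
im,d=arm.get_image("scene"); w,_=arm.get_image("wrist")
a=cv2.resize(im[270:370,200:310,::-1],(440,400),interpolation=cv2.INTER_CUBIC); b=cv2.resize(w[140:400,200:460,::-1],(360,400)); 
cv2.imwrite("pics/c7.png",np.hstack([a,b]))
E
```

```text
t: 9.88
tcp_pos: [0.551, -0.2597, 0.0832]
tool_rot: [0.975, 0.004, 0.22, -0.018]
contact_force: [-0.5, 1.5, 8.0]
gripper_width: 0.0158
(array([-0.2,  0.6,  0.2]), array([ 0.93, -0.44,  0.17]))
board axes F [2.9 1.5 7.4] M [ 0.47 -0.34  0.12]
t: 10.55
tcp_pos: [0.5476, -0.2589, 0.0786]
tool_rot: [0.976, 0.003, 0.216, -0.019]
contact_force: [0.1, -0.6, 0.2]
gripper_width: 0.0426
(array([-5.7,  1.5, -2.4]), array([ 1.02,  0.06, -0.  ]))
board axes F [ 0.2 -0.6  0.1] M [-0.04  0.39 -0.  ]
```

View pics/c7.png

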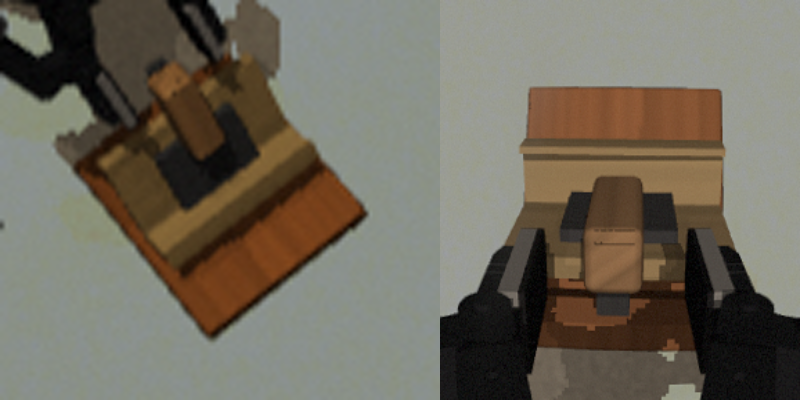

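Released and standing; the fingers are clear of the handle on both sides. I'll retreat straight back along the tool axis.

```bash
python3 -m crank "[[0,0,0,-0.5,0,0,0],[0,0,0,-1,0,0,0],[0,0,0,-1.5,0,0,0],[0,0,0,-2,0,0,0],[0,0,0,-2,0,0,0],[0,0,0,-2,0,0,0],[0,0,0,-2,0,0,0],[0,0,0,-1,0,0,0],[0,0,0,0,0,0,0]]"
python3 - <<'E'
from h import *
BRD=frame(.5546,-.259,-.003,25,.03)
T=tool(); w,dw=arm.get_image("wrist"); im,d=arm.get_image("scene")
W=cloud("wrist",dw,T); C=cloud("scene",d)
p,n,m=fit(W,"board",np.array([.5546,-.259,-.003])); print("board wrist",p.round(4),n)
# scraper fit in board frame: drop board-face points
for nm,P in(("w",W),("s",C),("both",np.vstack([W,C]))):
    q=(P-BRD[:3,3])@BRD[:3,:3]
    k=(q[:,0]>.0035)&(q[:,0]<.035)&(abs(q[:,1])<.03)&(q[:,2]>.004)&(q[:,2]<.095)&~((q[:,0]>.02)&(q[:,2]<.012)); Q=q[k]
    def f(p):
        M=Ro.from_rotvec(p[3:]).as_matrix(); return scsdf((Q-p[:3])@M)
    r=least_squares(f,np.zeros(6),loss="soft_l1",f_scale=.0015,x_scale=[.01]*3+[.1]*3).x
    print(nm,(r[:3]*1e3).round(1),np.degrees(r[3:]).round(1),k.sum(),np.median(f(r)).round(5))
a=cv2.resize(im[130:370,200:510,::-1],(775,600),interpolation=cv2.INTER_CUBIC); cv2.imwrite("pics/c8.png",a)
o=np.load("pics/scene0.npz"); b=abs(im.astype(int)-o["im"]).max(2)>60
print("sense",arm.sense()["t"],arm.sense()["contact_force"])
E
```

```text
t: 11.4
tcp_pos: [0.498, -0.2654, 0.1923]
tool_rot: [0.976, 0.003, 0.219, -0.017]
contact_force: [0.6, -0.5, 0.2]
gripper_width: 0.0427
board wrist [ 5.555e-01 -2.585e-01 -4.000e-04  1.000e-04  0.000e+00] 3627
w [-0.   1.1 -0.5] [ 0.  -0.3  0.2] 1238 0.00033
s [-0.2 -0.5  0.4] [-0.2 -0.5  0.2] 448 0.00064
both [-0.1  0.4 -0.4] [ 0.1 -0.3  0.1] 1686 0.00044
sense 11.5 [-0.43054321  0.20526355 -0.01839168]
```

View pics/c8.png

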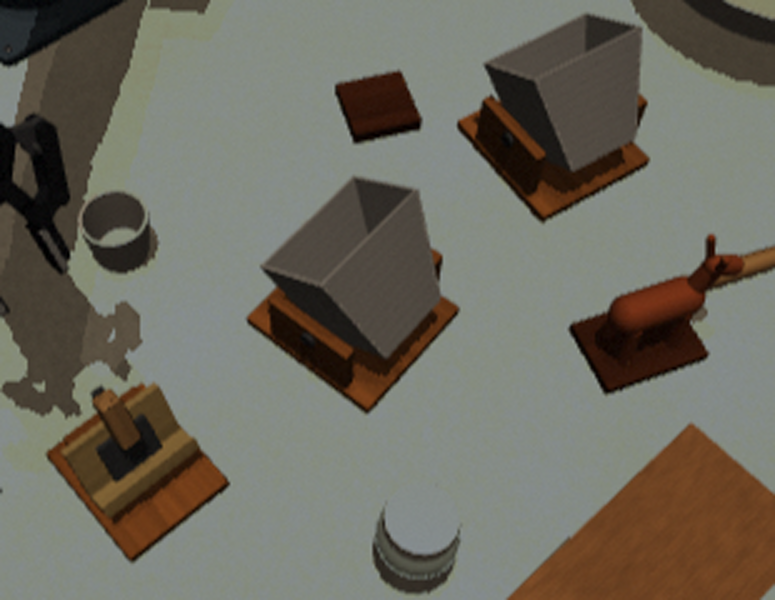

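The scraper stands on the rest at (125,440), its pose within 1 mm and 0.5° of the board frame. The cup, donkey, jar, plinth and spare tin look unmoved, and the robot is clear.

```bash
python3 -c "
from bench import arm
print(arm.sign_off())"
```

```text
the job is handed in; nothing more can be done
None
```

The scraper is out of the tilted tin and leaning on the wooden drying rest, and the job is handed in at about 11.5 s of the 54 s allowed. I seated it with light contact (about 7 N on the ledge, 3 N on the face) while still holding it, then opened the fingers and backed straight out.

- **Placement:** the final fit with both cameras puts the scraper at (-0.1, 0.4, -0.4) mm and within 0.3° of the board frame. It was standing freely with no force on the robot.
- **Disagreement:** the two cameras differ by about 1.6 mm on sideways centring (+1.1 mm wrist, -0.5 mm scene), which is within calibration error. The closed gripper read 15 mm on the 18 mm handle, but the hold was firm.
- **Failed check:** one fit of the scraper in the hand, made just above the ledge, was spoiled by nearby board points, so I ignored it.
- **Bystanders:** by eye in the last scene picture, the cup, jar, donkey, plinth and spare tin look unmoved. I did not measure them. That view does not show inside the spare tin, but the robot never reached into it.

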